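# Empty and nest the paste pans

### The job

Tip the three white knobs out of the pan that holds them into the wooden box, then stand that pan upright inside the empty pan on the plywood board, fully nested. Then nest the remaining empty pan on top, so that the three pans stand as one straight, fully seated stack on the board. Set the pans down gently, without dropping or ramming them, and leave everything else on the bench where it is.

Things in the scene. Friction and masses are not known exactly. Their poses are not given: they have to be found in the camera images.
- pan_full: steel pan holding three white knobs, the one to empty. All three pans are identical, about 160 g, 58 mm high. Origin under the centre of its foot, z up. A plain cone: foot 64 mm, rim 125 mm outer diameter, wall 3 mm; the inner floor lies 14 mm above the foot and is 72 mm across. Flat wooden handle along its own -x
- pan_base: identical empty pan, standing on the plywood board. In a nest the upper pan's foot stands flat on the lower pan's inner floor, its origin 14 mm above the lower one's, with about 4 mm of play all round. Handles may point any way; lying one above the other they clear each other by 3 mm, but a lower handle a little to one side would be in the fingers' way
- pan_spare: identical empty pan, standing on the bench by itself
- pan_full_grip (a point): point inside the wooden handle of pan_full, 92 mm from the pan's axis and 52.5 mm above its foot. The handle is a level bar sticking out of the collar along the pan's own -x from 59 to 113 mm from the axis, 14 mm wide (along y), 11 mm high (z 47 to 58 mm)
- pan_base_grip (a point): point inside the wooden handle of pan_base, 92 mm from the pan's axis and 52.5 mm above its foot. The handle is a level bar sticking out of the collar along the pan's own -x from 59 to 113 mm from the axis, 14 mm wide (along y), 11 mm high (z 47 to 58 mm)
- pan_spare_grip (a point): point inside the wooden handle of pan_spare, 92 mm from the pan's axis and 52.5 mm above its foot. The handle is a level bar sticking out of the collar along the pan's own -x from 59 to 113 mm from the axis, 14 mm wide (along y), 11 mm high (z 47 to 58 mm)
- parts_box: open wooden box, fixed to the bench, 190 x 190 mm outside, 55 mm high, walls and floor 8 mm thick; origin under its centre, x and y along its sides. Fixed equipment up to 170 mm high stands beyond 0.48 m to either side of the bench
- board: plywood board, fixed, 170 x 170 mm, 14 mm thick; origin under its centre
- knob1_mid (a point): middle of a white porcelain scroll-end knob, a waisted drum 24 mm in diameter and 34 mm long, 25 g, glazed and slippery (friction about 0.3); it starts standing on end in the pan to be emptied
- knob2_mid (a point): middle of a white porcelain scroll-end knob, a waisted drum 24 mm in diameter and 34 mm long, 25 g, glazed and slippery (friction about 0.3); it starts standing on end in the pan to be emptied
- knob3_mid (a point): middle of a white porcelain scroll-end knob, a waisted drum 24 mm in diameter and 34 mm long, 25 g, glazed and slippery (friction about 0.3); it starts standing on end in the pan to be emptied
- paste_jar: white lidded jar, 72 mm diameter, 100 mm high, origin under its centre. Bystander
- spatula: steel spatula lying flat, 190 mm long along its own x, under 30 mm high. Bystander
- weight: brass block paperweight 70 x 45 x 30 mm, origin under its centre. Bystander
- bone_folder: white bone folder, a rod 150 mm long and 16 mm thick lying along its own x. Bystander
- water_tin: plain aluminium tin, straight sided, open, empty, 76 mm diameter, 70 mm high, no handle. Bystander
Not all that is in view belongs to the job. What is shaped like the pan_full but red is not meant.

How it is judged:
By the outcome, as a careful person would: the job done as asked, in the order asked, and still so for the second after the job is handed in, with the robot touching nothing.
It also fails if it takes over 72 s, if anything falls off the work surface, if the arm or the gripper's body presses on something with over 40 N, if the wrist force passes 120 N, or if a joint passes its speed limit or range.

### The arm

A 7-joint arm with a two-finger parallel gripper is mounted at the origin on the work surface. World frame = base frame: x ahead of the robot, y to its left, z up, the work surface at z = 0. Lengths are in m, angles in rad, forces in N, time in s.
With the tool pointing down it reaches from about 0.425 to 0.925 m from the base axis. Payload 6.8 kg.
Tool frame: the origin (TCP) lies midway between the tips of the shut fingers; the grasp point (between the pads) lies 19 mm behind it (bot.pinch_z is the distance from the TCP to the grasp point, in m); z points along the fingers, y is the line along which they close (so a half turn about z gives the same grasp; the last joint's range is limited). The gripper opens to 85 mm and grips with 20 to 120 N. Pads are 22 mm wide; open, the fingers measure 114 mm over their backs; the gripper's body (76 mm by 85 mm) begins 54 mm behind the grasp point. The pads swing forward as they close: fully open they stand 13 mm farther back than shut.
Start: joints at [-1.355, 0.477, 0.022, 1.555, -0.011, 1.109, -0.083], TCP at [0.215, 0.64, 0.231] pointing down, gripper open.
Joint ranges: [-2.96, 2.96], [-0.34, 2.1], [-1.41, 1.46], [0.24, 2.44], [-1.37, 4.51], [0.17, 1.92], [-2.96, 2.96]. Speed limits (rad/s): [2.39, 2.39, 3.14, 3.14, 3.14, 3.14, 3.14].

### API

Orientations are given as a unit quaternion [w, x, y, z].
In Python, from station import bot, imaging gives the robot as it stands. The module is installed in compiled form; this text tells all that it offers.
- The arm moves only by the tool carry_out, never from a script. Its argument "targets" is a list of rows, each a list of 5 numbers: the shift along the tool's x, y, z in cm, then the turn about the tool's z in degrees, then the opening, from -1 (shut) to 1 (fully open). In form: [[x, y, z, yaw, gripper], ...]. A call has 1 to 12 rows; each row shifts and turns the commanded pose from where the row before left it, along the tool's axes as they then stand; what a row does not reach is not made up. A row lasts 1/10 s, in which the tool goes at most 50 mm and 8.59 degrees, less where a joint would pass 70% of its speed; a pose out of reach is approached as far as the arm can. A call is refused whole if a number of a shift passes 5 or a number of a turn 8.59, either way. A call with a gripper value outside its range is refused whole. The fingers move at their own pace and stop on an object; "force" is the grip in N (left out, the last holds). Time passes only in rows, so rows that do not move let the fingers close. It gives the time, the measured TCP pose, the force, the opening and the grip force at its end, in the units of the state.
- bot.get_obs(): the state, without advancing time (a new reading comes with each control period).
- imaging.read_camera(name): name is "scene" or "side" or "wrist"; returns the picture (384x512x3 uint8, red, green, blue); there is no depth.
- imaging.calibration(name): a dict with "fx", "fy", "cx", "cy" (pixels), "extrinsics" (4x4, takes a point from world to camera coordinates). Camera axes: x right, y up, looking along -z (the intrinsics and any distortion apply to the point x, -y, -z); pixel columns grow to the right and rows downward; lengths in m; the calibration is good to about 2 mm. The wrist camera is an equidistant fisheye: a pixel r from the principal point sees the ray r / f radians off the axis. A picture is of the moment at which its call begins: read the wrist's pose just before it. calibration takes no time and is no camera call; for the wrist camera it gives the pose at the moment of the call.
- bot.hand_in(): hands the job in; it is judged then, once.
The state is a dict: "t": time; "q": joint angles; "joint_vel": joint speeds; "joint_torque": joint torques, N m; "eef_pos": TCP position; "tool_rot": TCP orientation; "contact_force": force on the tool from outside, world axes, zero at the start; "torque": the same for the moment, N m; "gripper_width": opening from 0.0 (shut) to 1.0 (fully open); "grasp_force": force on a finger pad.
Only numpy, scipy, OpenCV 4.12 (cv2) and the standard library are available. Lean on these libraries where they do the work, as an engineer would, in place of code of your own. Each camera call takes 0.05 s, during which the arm holds its last target. There are 200 camera calls.

## Working session

There is one attempt and no reset: what is moved stays moved. The work goes in short steps, Python scripts to look and compute and a tool call to move; the robot and the scene stay as the last step left them, time stands still between calls to the robot, and variables do not carry over. Pictures are saved under pics/ and viewed, at most 10 in all, crops included, and the job is handed in when it is done.

Besides the shell and the picture viewer there is one more tool, called after "Emit:" as name(argument=value, ...) on one line, values as JSON. carry_out: Moves the arm, as the interface text tells. Its arguments: {"type":"object","properties":{"targets":{"type":"array"},"force":{"type":"number"}},"required":["targets"]}

```bash
mkdir -p pics
cat > s.py <<'E'
import numpy as np,cv2
from station import bot,imaging
def snap(n,f):
    im=imaging.read_camera(n);cv2.imwrite('pics/'+f,im[:,:,::-1]);return im
E
python3 - <<'E'
from s import *
a=[snap(n,n+'0.png') for n in('scene','side','wrist')]
for n in('scene','side','wrist'):
    c=imaging.calibration(n);print(n,{k:(np.round(v,4).tolist()) for k,v in c.items()})
o=bot.get_obs();print(o,bot.pinch_z)
for n in('scene','side'):
    im=cv2.imread(f'pics/{n}0.png');cv2.imwrite(f'pics/{n}0b.png',cv2.resize(im,(800,600),interpolation=cv2.INTER_CUBIC))
E
```

```text
scene {'fx': 434.6965, 'fy': 434.6965, 'cx': 254.6172, 'cy': 194.5622, 'extrinsics': [[0.6826, 0.7304, 0.022, -0.3665], [-0.4974, 0.4423, 0.7463, 0.2077], [0.5354, -0.5204, 0.6652, -1.5063], [0.0, 0.0, 0.0, 1.0]]}
side {'fx': 403.4732, 'fy': 403.4732, 'cx': 254.4691, 'cy': 185.592, 'extrinsics': [[0.8876, -0.4605, -0.0117, -0.4734], [0.2369, 0.4345, 0.869, -0.1802], [-0.3951, -0.7741, 0.4947, -0.7924], [0.0, 0.0, 0.0, 1.0]]}
wrist {'fx': 297.3186, 'fy': 297.3186, 'cx': 254.2037, 'cy': 188.8622, 'extrinsics': [[0.3183, 0.948, -0.0027, -0.6744], [-0.9081, 0.3041, -0.2879, 0.0373], [-0.2721, 0.0941, 0.9577, -0.3803], [0.0, 0.0, 0.0, 1.0]]}
{'t': 0.15, 'q': array([-1.355121  ,  0.47763704,  0.02235966,  1.55620752, -0.01152701,
        1.10931534, -0.08307902]), 'joint_vel': array([-0.00040171, -0.00012854,  0.00010326, -0.00335986, -0.00015424,
        0.00036992, -0.0004024 ]), 'joint_torque': array([ 2.48159929e-03, -5.96924686e+01,  1.60992153e+00, -2.81490737e+01,
        1.26340863e-02,  6.60048026e-03, -7.70267434e-06]), 'eef_pos': array([0.21461012, 0.63949134, 0.23053844]), 'tool_rot': array([-7.46359145e-05,  1.61173864e-01,  9.86925766e-01, -7.15757145e-04]), 'contact_force': array([ 0.4116407 , -0.56257059, -1.32781274]), 'torque': array([0.0114772 , 0.00263172, 0.01455128]), 'grasp_force': 0.0, 'gripper_width': 1.0022381501093056} 0.0187
```

View pics/scene0b.png

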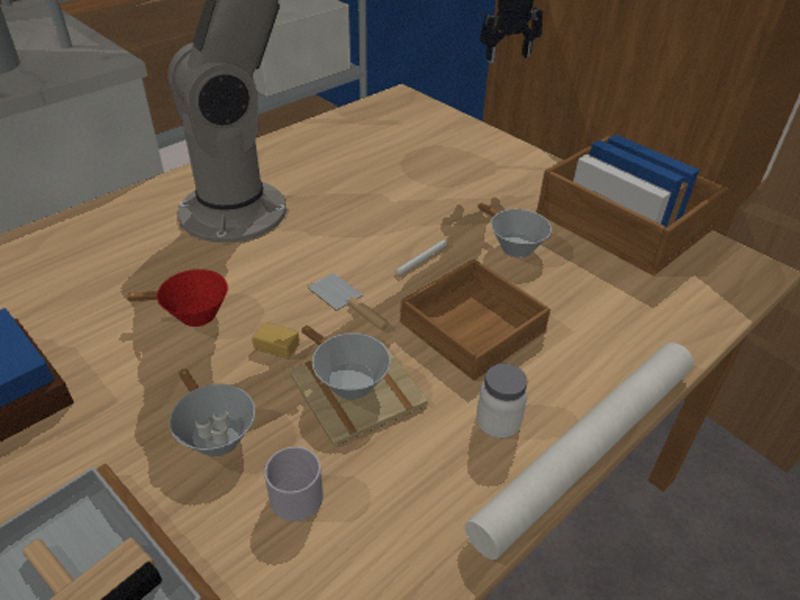

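View pics/side0b.png

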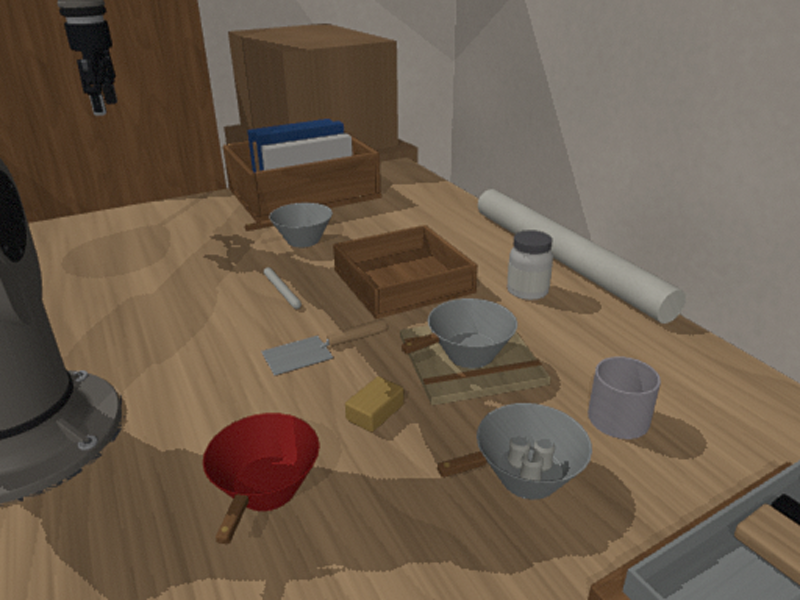

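Pans: pan_full at scene (213,420) / side (534,450), holding the knobs. The possible mix-ups are the empty pan on the board, scene (351,365), which is the base; the lone empty pan at (520,232), which is the spare; the red pan (194,298), not meant; and the tin (294,480), which has no handle. The parts_box is the empty box at (475,318), not the book box at (630,200).

```bash
cat >> s.py <<'E'
def ray(cal,uv):
    E=cal['extrinsics'];R=E[:3,:3];C=-R.T@E[:3,3]
    uv=np.atleast_2d(np.asarray(uv,float))
    x=(uv[:,0]-cal['cx'])/cal['fx'];y=(uv[:,1]-cal['cy'])/cal['fy']
    if cal.get('fish'):
        r=np.hypot(x,y)+1e-12;d=np.c_[x/r*np.sin(r),-y/r*np.sin(r),-np.cos(r)]
    else: d=np.c_[x,-y,-np.ones_like(x)]
    d=d@R;return C,d/np.linalg.norm(d,axis=1)[:,None]
def plane(cal,uv,z):
    C,d=ray(cal,uv);return C+d*((z-C[2])/d[:,2])[:,None]
def tri(a,b):
    C1,d1=a;C2,d2=b;d1=d1[0];d2=d2[0]
    s=np.linalg.lstsq(np.c_[d1,-d2],C2-C1,rcond=None)[0];p=C1+s[0]*d1;q=C2+s[1]*d2
    return (p+q)/2,np.linalg.norm(p-q)
E
python3 - <<'E'
from s import *
S=imaging.calibration('scene');D=imaging.calibration('side');k=512/800
for n,a,b in [('full',(213,418),(534,447)),('fullh',(184,375),(443,467)),('base',(351,362),(473,328)),('baseh',(306,330),(406,346)),('spare',(521,230),(302,219)),('spareh',(482,207),(248,227)),
 ('boxL',(401,312),(378,297)),('boxT',(475,262),(335,262)),('boxR',(548,315),(425,229)),('boxB',(475,352),(475,270)),('jar',(505,375),(531,242)),('tin',(294,468),(624,378)),('red',(194,292),(262,450)),('wt',(276,335),(375,395)),('board',(340,442),(548,380)),('boardL',(292,370),(433,402)),('bone1',(398,273),(298,304)),('bone2',(446,243),(267,271)),('spat1',(312,290),(268,360)),('spat2',(385,324),(386,326))]:
    p,e=tri(ray(S,np.array(a)*k),ray(D,np.array(b)*k));print(n,p.round(3),e.round(4))
E
```

```text
full [ 0.516 -0.359  0.049] 0.0032
fullh [ 0.411 -0.345  0.052] 0.0041
base [ 0.577 -0.143  0.063] 0.0058
baseh [ 0.47  -0.149  0.067] 0.0029
spare [0.511 0.369 0.047] 0.0003
spareh [0.403 0.37  0.05 ] 0.0032
boxL [0.516 0.028 0.036] 0.0089
boxT [0.514 0.224 0.026] 0.0237
boxR [0.704 0.21  0.043] 0.0048
boxB [0.69  0.026 0.051] 0.0138
jar [ 0.777 -0.008  0.095] 0.0089
tin [ 0.676 -0.328  0.064] 0.0027
red [ 0.249 -0.232  0.055] 0.0017
wt [ 0.411 -0.173  0.027] 0.0003
board [ 0.648 -0.227  0.003] 0.0043
boardL [ 0.483 -0.195  0.006] 0.0061
bone1 [0.41  0.119 0.008] 0.0022
bone2 [0.402 0.265 0.005] 0.001
spat1 [ 0.322 -0.023  0.004] 0.0266
spat2 [ 0.508 -0.006  0.011] 0.0072
```

Emit:
carry_out(targets=[[0,0,0,-6.2,1],[0,0,0,-6.2,1],[0,0,0,-6.1,1],[-3,-3.5,0,0,1],[-3,-3.5,0,0,1],[-3,-3.5,0,0,1],[-3,-3.5,0,0,1],[-3,-3.5,0,0,1],[-3,-3.5,0,0,1],[-3,-3.5,0,0,1],[-2.5,-3.5,0,0,1]])

```text
t: 1.25
eef_pos: [0.4509, 0.3578, 0.2312]
tool_rot: [0.0, 0.001, 1.0, -0.0]
contact_force: [1.5, 0.6, -0.0]
gripper_width: 1.0
grasp_force: 0.0
```

Run:
```python
from s import *
o=bot.get_obs();c=imaging.calibration('wrist');snap('wrist','w1.png')
print(o['eef_pos'],o['tool_rot'],o['q']);np.savez('pics/w1.npz',**c)
```

```text
[0.4508705  0.35777413 0.23120327] [ 1.18223230e-04  8.43753028e-04  9.99999633e-01 -9.25306109e-05] [-0.8273848   0.31355409  0.05978846  1.80250724 -0.02120228  1.02611476
  0.80959017]
```

View pics/w1.png

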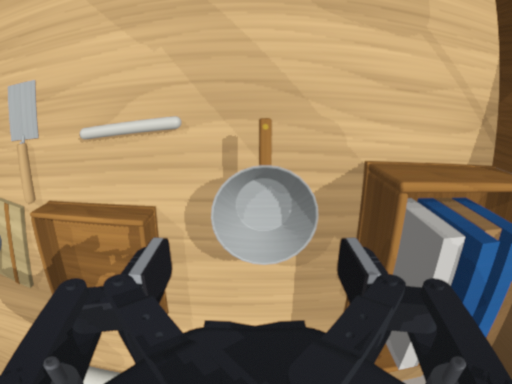

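The wrist view shows the spare with its rim centred at (265,214) and its handle running up to (265,120). The parts_box, spatula, bone folder and book box are also in view.

Emit:
carry_out(targets=[[-0.5,-4,0,0,1],[-0.5,-4,0,0,1],[-0.5,-4,0,0,1],[-0.5,-4,0,0,1],[-0.5,-4,0,0,1],[-0.5,-4,0,0,1],[-0.5,-4,0,0,1],[-0.5,-4,0,0,1],[-0.5,-4,0,0,1],[0,0,0,0,1]])

```text
t: 2.3
eef_pos: [0.4941, -0.0063, 0.2314]
tool_rot: [0.0, 0.005, 1.0, -0.001]
contact_force: [-0.3, 0.0, 0.0]
gripper_width: 1.0
grasp_force: 0.0
```

Run:
```python
from s import *
o=bot.get_obs();c=imaging.calibration('wrist');snap('wrist','w2.png')
print(o['eef_pos'],o['tool_rot'],o['q']);np.savez('pics/w2.npz',**c)
```

```text
[ 0.49413988 -0.0063277   0.23142401] [ 1.38835909e-04  4.88108001e-03  9.99987511e-01 -1.06464754e-03] [-0.35428895  0.17626223  0.2715244   1.99319782 -0.05410722  0.97906092
  1.50445955]
```

Emit:
carry_out(targets=[[0.5,-4,0,0,1],[0.5,-4,0,0,1],[0.5,-4,0,0,1],[0.5,-4,0,0,1],[0.5,-4,0,0,1],[0.5,-4,0,0,1],[0.5,-4,0,0,1],[1,-4,0,0,1],[0.5,-3,0,0,1],[0,0,0,0,1]])

```text
t: 3.35
eef_pos: [0.4427, -0.3536, 0.2313]
tool_rot: [-0.0, 0.003, 1.0, -0.001]
contact_force: [-0.2, 0.2, 0.2]
gripper_width: 1.001
grasp_force: 0.0
```

Run:
```python
from s import *
o=bot.get_obs();c=imaging.calibration('wrist');snap('wrist','w3.png')
print(o['eef_pos'],o['tool_rot'],o['q']);np.savez('pics/w3.npz',**c)
cv2.imwrite('pics/w23.png',np.hstack([cv2.imread('pics/w2.png'),cv2.imread('pics/w3.png')])[:, :])
a=cv2.imread('pics/w23.png');cv2.imwrite('pics/w23.png',cv2.resize(np.vstack([a[:,:512],a[:,512:]])[:,:],(450,600*1+75-75)))
```

```text
[ 0.4426789  -0.3536108   0.23126027] [-3.04271791e-04  2.91594489e-03  9.99995193e-01 -1.00915592e-03] [ 0.17975321  0.31789082  0.47848554  1.84556777 -0.16763195  1.01745313
  2.2911034 ]
```

View pics/w23.png

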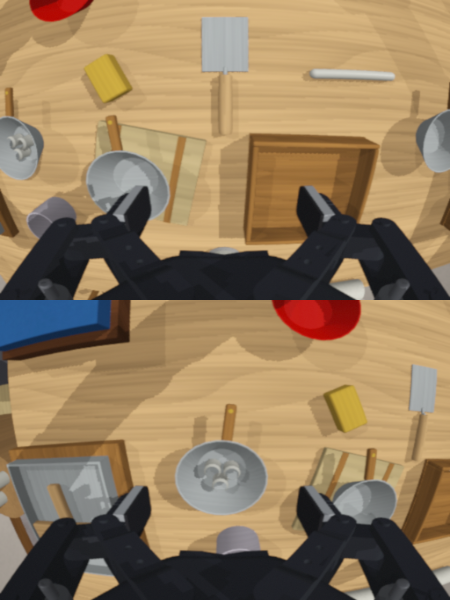

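Top (w2): base rim at about (145,237) and the empty parts_box at about (355,240), both in full-image pixels. Bottom (w3): pan_full with its three knobs at about (251,227), handle up to (262,135). The red pan is at the top edge. This confirms the choice.

```bash
cat >> s.py <<'E'
from scipy.optimize import least_squares
def load(f):
    c=dict(np.load(f'pics/{f}.npz'));c['fish']=1;return cv2.imread(f'pics/{f}.png'),c
def rimpts(f,seed):
    im,c=load(f);h=cv2.cvtColor(im,cv2.COLOR_BGR2HSV)
    m=((h[...,1]<60)&(h[...,2]>70)).astype(np.uint8)
    m=cv2.morphologyEx(m,cv2.MORPH_OPEN,np.ones((3,3)))
    m=cv2.morphologyEx(m,cv2.MORPH_CLOSE,np.ones((5,5)))
    n,l,st,_=cv2.connectedComponentsWithStats(m);k=l[seed[1],seed[0]]
    cs,_=cv2.findContours((l==k).astype(np.uint8),cv2.RETR_EXTERNAL,cv2.CHAIN_APPROX_NONE)
    p=cv2.convexHull(max(cs,key=len))[:,0].astype(float)
    print(f,st[k]);return c,p
def rimfit(views,z0=.058,fixz=None):
    V=[rimpts(*v) for v in views]
    def f(q):
        z=q[3] if fixz is None else fixz
        return np.concatenate([np.hypot(*(plane(c,p,z)[:,:2]-q[:2]).T)-q[2] for c,p in V])*1e3
    P=plane(*V[0],z0)[:,:2].mean(0)
    s=least_squares(f,[*P,.0625,z0][:3 if fixz else 4],loss='soft_l1')
    print(s.x.round(4),'rms mm',np.sqrt(np.mean(np.abs(s.fun)**2)).round(2));return s.x
def handle(f,c0,zt,smin=110):
    im,c=load(f);h=cv2.cvtColor(im,cv2.COLOR_BGR2HSV);ys,xs=np.mgrid[0:384,0:512]
    P=plane(c,np.c_[xs.ravel(),ys.ravel()],zt)[:,:2]-c0[:2];r=np.hypot(*P.T)
    a=np.degrees(np.arctan2(P[:,1],P[:,0]))
    m=(r>.07)&(r<.112)&(np.abs(np.abs(a)-180)<35)
    s=h[...,1].ravel()[m];v=h[...,2].ravel()[m];t=(cv2.threshold(s.reshape(-1,1).astype(np.uint8),0,255,cv2.THRESH_OTSU)[0])
    Q=P[m][(s>t)];q=np.median(Q,0);u,d,vt=np.linalg.svd(Q-Q.mean(0));w=vt[0]*np.sign(vt[0]@q)
    print('handle',f,'otsu',t,len(Q),'of',m.sum(),'radial dir deg',np.degrees(np.arctan2(-q[1],-q[0])).round(1),'axis',np.degrees(np.arctan2(-w[1],-w[0])).round(1),'sd mm',(d/np.sqrt(len(Q))*1e3).round(1))
E
python3 - <<'E'
from s import *
a=rimfit([('w3',(251,215)),('w2',(20,205))]);handle('w3',a,.058)
a=rimfit([('w3',(251,215))],fixz=.058)
handle('w3',a,.058)
b=rimfit([('w2',(130,225)),('w3',(405,265))],.072);b=rimfit([('w2',(130,225))],fixz=.072);handle('w2',b,.072);handle('w3',b,.072)
s=rimfit([('w1',(265,214)),('w2',(500,170))]);s=rimfit([('w1',(265,214))],fixz=.058);handle('w1',s,.058)
im,c=load('w2')
for n,p in [('TL',(282,174)),('TR',(430,185)),('BL',(280,311))]: print(n,plane(c,p,.055))
E
```

```text
w3 [ 199  179  106   97 8003]
w2 [   0  149   49   81 3213]
[ 0.5173 -0.3576  0.0635  0.0514] rms mm 3.91
handle w3 otsu 133.0 466 of 3862 radial dir deg -6.5 axis -6.9 sd mm [12.1  3.8]
w3 [ 199  179  106   97 8003]
[ 0.5145 -0.3576  0.0621] rms mm 0.15
handle w3 otsu 133.0 467 of 3883 radial dir deg -7.1 axis -6.8 sd mm [12.1  3.8]
w2 [  98  193   95   91 5875]
w3 [ 347  229  105   59 3791]
[ 0.5768 -0.1413  0.0629  0.0699] rms mm 13.92
w2 [  98  193   95   91 5875]
[ 0.5759 -0.1404  0.0623] rms mm 0.56
handle w2 otsu 126.0 483 of 3301 radial dir deg 2.6 axis 3.5 sd mm [11.8  4.8]
handle w3 otsu 125.0 518 of 2277 radial dir deg 6.6 axis 78.3 sd mm [24.1 10.9]
w1 [ 211  165  107  100 8426]
w2 [ 473  139   39   82 2378]
[0.5117 0.3701 0.0647 0.0455] rms mm 3.94
w1 [ 211  165  107  100 8426]
[0.5069 0.3697 0.0622] rms mm 0.18
handle w1 otsu 132.0 490 of 3983 radial dir deg 0.1 axis -0.2 sd mm [12.1  3.9]
TL [[0.49950846 0.02432054 0.055     ]]
TR [[0.51330385 0.2154992  0.055     ]]
BL [[0.69144879 0.02697788 0.055     ]]
```

Emit:
carry_out(targets=[[2.0,0.7,0,0,1],[0,0,0,6.7,1],[0,0,4,0,1],[0,0,4,0,1],[0,0,4,0,1],[0,0,3,0,1],[0,0,0,0,0.5],[0,0,0,0,0.5]])

```text
t: 4.2
eef_pos: [0.4247, -0.3418, 0.0815]
tool_rot: [-0.0, 0.058, 0.998, 0.001]
contact_force: [0.9, -0.5, 0.7]
gripper_width: 0.755
grasp_force: 0.0
```

Run:
```python
from s import *
o=bot.get_obs();c=imaging.calibration('wrist');snap('wrist','w4.png');np.savez('pics/w4.npz',**c)
print(o['eef_pos'],o['tool_rot'],o['q'][6])
a=rimfit([('w4',(251,300)),('w3',(251,215))])
a=rimfit([('w4',(251,300))],fixz=.058);handle('w4',a,.058)
```

```text
[ 0.42474926 -0.341762    0.08153058] [-2.64852619e-04  5.78405620e-02  9.98325660e-01  5.25961639e-04] 2.29920531587574
w4 [ 183  264  142   65 6680]
w3 [ 199  179  106   97 8003]
[ 0.5162 -0.3575  0.0626  0.0545] rms mm 5.8
w4 [ 183  264  142   65 6680]
[ 0.4974 -0.3507  0.0472] rms mm 3.01
handle w4 otsu 131.0 935 of 11873 radial dir deg -3.8 axis -8.9 sd mm [7.8 3.8]
```

View pics/w4.png

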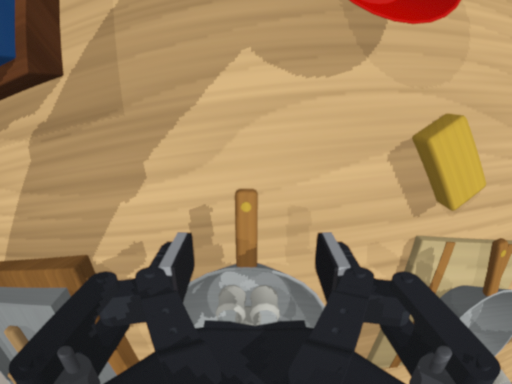

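The crop confirms the pan with white knobs. Its handle is at column 246, while the fingers are centred near 254, so I shift 4.5 mm and go down.

Emit:
carry_out(targets=[[0.1,-0.45,0,0,0.5],[0,0,2.4,0,0.5],[0,0,2.35,0,0.5],[0,0,0,0,0.5],[0,0,0,0,-1],[0,0,0,0,-1],[0,0,0,0,-1],[0,0,0,0,-1],[0,0,0,0,-1]], force=100)

```text
t: 5.15
eef_pos: [0.4227, -0.3479, 0.0346]
tool_rot: [0.001, 0.059, 0.998, -0.0]
contact_force: [-1.1, 1.3, 4.7]
gripper_width: 0.139
grasp_force: 97.6
```

Emit:
carry_out(targets=[[0,0,-0.5,0,-1],[0,0,-1,0,-1],[0,0,-2.5,0,-1],[0,0,-3,0,-1],[0,0,-3,0,-1],[0,0,-3,0,-1],[0,0,-2.5,0,-1],[0,0,-1.5,0,-1],[0,0,0,0,-1]])

```text
t: 6.05
eef_pos: [0.4231, -0.3484, 0.2062]
tool_rot: [0.002, 0.059, 0.998, -0.001]
contact_force: [0.0, 0.1, -2.3]
gripper_width: 0.139
grasp_force: 97.8
```

Run:
```python
from s import *
o=bot.get_obs();im=snap('side','sd1.png');w=imaging.read_camera('wrist')[:,:,::-1]
cv2.imwrite('pics/v1.png',cv2.resize(np.hstack([im[:,:,::-1],w]),(800,300)))
print(o['eef_pos'],o['contact_force'],o['torque'],o['grasp_force'])
```

```text
[ 0.42307344 -0.34839445  0.20621908] [ 0.00246803  0.10647402 -2.25452646] [0.06004706 0.15361587 0.03177069] 97.76525616645813
```

View pics/v1.png

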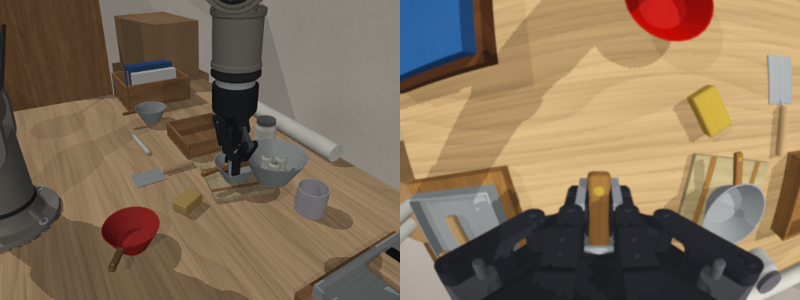

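The pan is held about level at 100 N with the knobs inside. Now I carry it over the box.

Emit:
carry_out(targets=[[-0.2,1.5,0,0,-1],[-0.4,3.5,0,0,-1],[-0.5,4.5,0,0,-1],[-0.5,4.5,0,0,-1],[-0.5,4.5,0,0,-1],[-0.5,4.5,0,0,-1],[-0.5,4.5,0,0,-1],[-0.5,4.5,0,0,-1],[-0.5,4.5,0,0,-1],[-0.5,4.5,0,0,-1],[-0.5,4.0,0,0,-1],[-0.4,2.5,0,0,-1]])

```text
t: 7.35
eef_pos: [0.5319, 0.1215, 0.2021]
tool_rot: [-0.001, 0.057, 0.998, 0.0]
contact_force: [0.8, 0.1, -2.4]
gripper_width: 0.137
grasp_force: 97.8
```

Emit:
carry_out(targets=[[0,0,0,0,-1],[0,0,0,0,-1]])

```text
t: 7.55
eef_pos: [0.5317, 0.1176, 0.2022]
tool_rot: [-0.001, 0.058, 0.998, -0.001]
contact_force: [-0.9, -0.0, -2.8]
gripper_width: 0.142
grasp_force: 97.8
```

Run:
```python
from s import *
o=bot.get_obs();print(o['eef_pos'],o['tool_rot'],o['contact_force'],o['torque'])
im,c=load('w2');h=cv2.cvtColor(im,cv2.COLOR_BGR2HSV)
c1=load('w1')[1]
# box corners from w1 (full-res) and w2
for f,pts in (('w1',[(33,205),(158,206)]),('w2',[(282,174),(430,185)])):
    print(f,plane(load(f)[1],pts,.055).round(3).tolist())
```

```text
[0.5317348  0.11760632 0.20221421] [-1.45750856e-03  5.83442094e-02  9.98295144e-01 -7.96670890e-04] [-0.86114007 -0.03453804 -2.80190396] [-0.00972897  0.18580264  0.00967945]
w1 [[0.497, 0.044, 0.055], [0.494, 0.244, 0.055]]
w2 [[0.5, 0.024, 0.055], [0.513, 0.215, 0.055]]
```

Emit:
carry_out(targets=[[0,0,0,0,-1],[0,0,0,0,-1],[0,0,0,0,-1]], force=20)

```text
t: 7.85
eef_pos: [0.5326, 0.1165, 0.2037]
tool_rot: [-0.0, 0.06, 0.998, -0.0]
contact_force: [0.6, 0.8, -2.3]
gripper_width: 0.141
grasp_force: 97.8
```

Run:
```python
from s import *
o=bot.get_obs();print(o['eef_pos'],o['contact_force'],o['torque'],o['grasp_force'])
im=imaging.read_camera('side');s=imaging.read_camera('scene')
cv2.imwrite('pics/v2.png',cv2.resize(np.hstack([im,s])[:,:,::-1],(800,300)))
```

```text
[0.5326396  0.1165101  0.20371536] [ 0.56189233  0.76770288 -2.33260981] [0.08278257 0.21792072 0.07116495] 97.8262460231781
```

View pics/v2.png

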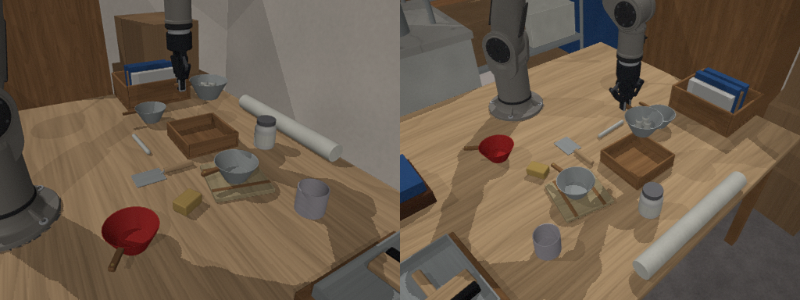

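The pan is level above the box with the knobs still in it. The grip stayed at 98 N, so I'll issue a changed opening to make the lower force take effect.

Emit:
carry_out(targets=[[0,0,0,0,-0.9],[0,0,0,0,-0.9]], force=20)

```text
t: 8.15
eef_pos: [0.5328, 0.1175, 0.2039]
tool_rot: [0.0, 0.059, 0.998, 0.0]
contact_force: [-1.3, -0.0, -3.0]
gripper_width: 0.141
grasp_force: 97.8
```

Emit:
carry_out(targets=[[0,0,0,0,-0.78],[0,0,0,0,-0.78]], force=20)

```text
t: 8.35
eef_pos: [0.5328, 0.1177, 0.2038]
tool_rot: [0.0, 0.059, 0.998, 0.0]
contact_force: [0.9, -0.3, -2.9]
gripper_width: 0.138
grasp_force: 97.8
```

Emit:
carry_out(targets=[[0.2,-1.5,0,0,-1],[0.4,-3.5,0,0,-1],[0.5,-4.5,0,0,-1],[0.5,-4.5,0,0,-1],[0.5,-4.5,0,0,-1],[0.5,-4.5,0,0,-1],[0.5,-4.5,0,0,-1],[0.5,-4.5,0,0,-1],[0.5,-4.5,0,0,-1],[0.5,-4.5,0,0,-1],[0.5,-4.0,0,0,-1],[0.4,-1.5,0,0,-1]])

```text
t: 9.55
eef_pos: [0.4203, -0.3431, 0.2042]
tool_rot: [-0.0, 0.062, 0.998, -0.001]
contact_force: [-0.1, -0.7, -1.8]
gripper_width: 0.137
grasp_force: 97.8
```

Emit:
carry_out(targets=[[0,0,2,0,-1],[0,0,3,0,-1],[0,0,3,0,-1],[0,0,3,0,-1],[0,0,3,0,-1],[0,0,1.5,0,-1],[0,0,0.4,0,-1],[0,0,0,0,-1]])

```text
t: 10.35
eef_pos: [0.4233, -0.3382, 0.0451]
tool_rot: [-0.0, 0.059, 0.998, -0.0]
contact_force: [0.3, 0.1, -2.0]
gripper_width: 0.141
grasp_force: 97.8
```

Emit:
carry_out(targets=[[0,0,0.5,0,-1],[0,0,0.3,0,-1],[0,0,0.15,0,-1],[0,0,0,0,-1]])

```text
t: 10.75
eef_pos: [0.4238, -0.3378, 0.0356]
tool_rot: [0.0, 0.059, 0.998, -0.0]
contact_force: [-0.0, 0.4, -0.9]
gripper_width: 0.14
grasp_force: 98.0
```

Touching down; regrip at 20 N and test-lift.

Emit:
carry_out(targets=[[0,0,0.05,0,-1],[0,0,0,0,-0.4],[0,0,0,0,-0.4],[0,0,0,0,-0.4],[0,0,0,0,-1],[0,0,0,0,-1],[0,0,0,0,-1],[0,0,-0.4,0,-1],[0,0,-0.5,0,-1],[0,0,0,0,-1],[0,0,0,0,-1]], force=20)

```text
t: 11.85
eef_pos: [0.4235, -0.3376, 0.0439]
tool_rot: [0.0, 0.059, 0.998, -0.0]
contact_force: [1.0, -0.1, -1.5]
gripper_width: 0.161
grasp_force: 22.6
```

Emit:
carry_out(targets=[[0,0,-0.5,0,-1],[0,0,-0.5,0,-1],[0,0,-0.5,0,-1],[0,0,-0.5,0,-1],[0,0,0,0,-1],[0,0,0,0,-1]])

```text
t: 12.45
eef_pos: [0.4236, -0.3377, 0.064]
tool_rot: [0.0, 0.059, 0.998, -0.0]
contact_force: [0.4, 0.7, -2.1]
gripper_width: 0.159
grasp_force: 22.6
```

Run:
```python
from s import *
o=bot.get_obs();print(o['eef_pos'],o['contact_force'],o['torque'],o['grasp_force'])
im=imaging.read_camera('side');w=imaging.read_camera('wrist')
cv2.imwrite('pics/v3.png',np.hstack([im[150:370,230:480],w[150:370,100:400]])[:,:,::-1])
```

```text
[ 0.42361139 -0.33765823  0.06396301] [ 0.43028066  0.73506535 -2.14823787] [0.00890892 0.23262238 0.00170446] 22.585333585739136
```

View pics/v3.png

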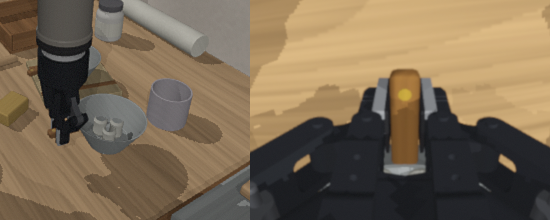

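At 20 N the pan still holds level. I'll set it down and regrip near the handle tip with a shallow bite, so gravity can make it droop.

Emit:
carry_out(targets=[[0,0,1,0,-1],[0,0,1,0,-1],[0,0,0.5,0,-1],[0,0,0.35,0,-1],[0,0,0,0,-0.4],[0,0,0,0,-0.4],[0,0,0,0,-0.4],[1.4,0,-1.45,0,-0.4],[0,0,0,0,-1],[0,0,0,0,-1],[0,0,0,0,-1],[0,0,0,0,-1]], force=20)

```text
t: 13.75
eef_pos: [0.4092, -0.3363, 0.0496]
tool_rot: [-0.0, 0.059, 0.998, 0.0]
contact_force: [-4.5, 0.5, 5.6]
gripper_width: 0.146
grasp_force: 24.4
```

Emit:
carry_out(targets=[[0,0,-0.5,0,-1],[0,0,-1,0,-1],[0,0,-1,0,-1],[0,0,-0.5,0,-1],[0,0,0,0,-1],[0,0,0,0,-1]])

```text
t: 14.35
eef_pos: [0.4096, -0.3359, 0.0799]
tool_rot: [0.0, 0.059, 0.998, -0.0]
contact_force: [-2.4, 0.0, -0.3]
gripper_width: 0.151
grasp_force: 23.6
```

```bash
cat >> s.py <<'E'
def st():
    o=bot.get_obs();print(o['t'],o['eef_pos'].round(4),'yaw',np.degrees(2*np.arctan2(o['tool_rot'][2],o['tool_rot'][1])).round(1),'F',o['contact_force'].round(2),'T',o['torque'].round(3),'g',round(o['grasp_force'],1),round(o['gripper_width'],3),'q7',round(o['q'][6],2))
def steelbox(n='side'):
    im=imaging.read_camera(n);return im
E
python3 - <<'E'
from s import *
st();im=steelbox();cv2.imwrite('pics/sd2.png',im[:,:,::-1])
h=cv2.cvtColor(im,cv2.COLOR_RGB2HSV);m=((h[...,1]<60)&(h[...,2]>70)).astype(np.uint8);n,l,s,_=cv2.connectedComponentsWithStats(m);print([r.tolist() for r in s[1:] if r[4]>800])
a=cv2.imread('pics/sd1.png')
E
```

```text
14.35 [ 0.4096 -0.3359  0.0799] yaw 173.3 F [-2.4   0.02 -0.34] T [-0.014  0.19  -0.019] g 23.6 0.151 q7 2.31
[[127, 0, 68, 120, 2223], [194, 0, 318, 245, 49924], [167, 85, 59, 24, 893], [376, 228, 47, 53, 1962], [0, 237, 76, 85, 2582], [302, 254, 71, 61, 2986], [399, 294, 113, 90, 4591]]
```

It slips as wanted: the foot is still on the bench and the pan is tipping. I'll follow the arc to about 35°, then lift clear.

Emit:
carry_out(targets=[[-0.6,0,-1,0,-1],[-1,0,-1,0,-1],[-1,0,-1,0,-1],[-1.2,0,-1,0,-1],[0,0,0,0,-1]])

```text
t: 14.9
eef_pos: [0.451, -0.3411, 0.1218]
tool_rot: [0.002, 0.058, 0.998, -0.001]
contact_force: [1.0, -0.3, -2.3]
gripper_width: 0.155
grasp_force: 21.8
```

Emit:
carry_out(targets=[[0,0,-1,0,-1],[0,0,-2,0,-1],[0,0,-2,0,-1],[0,0,-2,0,-1],[0,0,-1,0,-1],[0,0,0,0,-1],[0,0,0,0,-1]])

```text
t: 15.6
eef_pos: [0.4468, -0.3401, 0.1992]
tool_rot: [-0.0, 0.059, 0.998, 0.0]
contact_force: [-0.6, -0.0, -3.3]
gripper_width: 0.154
grasp_force: 19.5
```

Run:
```python
from s import *
st();im=steelbox();s=steelbox('scene')
cv2.imwrite('pics/v4.png',cv2.resize(np.hstack([im[80:300,200:480],s[150:370,50:330]])[:,:,::-1],(790,310)))
```

```text
15.6 [ 0.4468 -0.3401  0.1992] yaw 173.2 F [-0.56 -0.03 -3.3 ] T [ 0.049  0.103 -0.013] g 19.5 0.154 q7 2.19
```

View pics/v4.png

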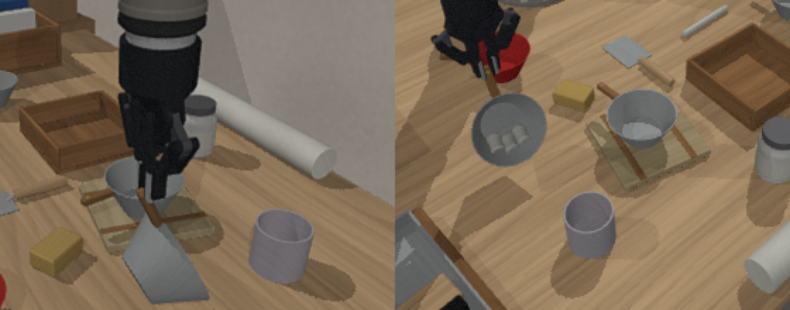

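The pan hangs about 60° tipped with the three knobs still inside, at scene-crop (505,138). Now I carry it high to the box.

Emit:
carry_out(targets=[[0,0,-1.5,0,-1],[0,0,-3,0,-1],[0,0,-1.5,0,-1],[-0.1,1.5,0,0,-1],[-0.3,3,0,0,-1],[-0.5,4.5,0,0,-1],[-0.5,4.5,0,0,-1],[-0.5,4.5,0,0,-1],[-0.5,4.5,0,0,-1],[-0.5,4.5,0,0,-1],[-0.5,4.5,0,0,-1],[-0.5,4.5,0,0,-1]])

```text
t: 16.9
eef_pos: [0.528, 0.0142, 0.2589]
tool_rot: [-0.001, 0.059, 0.998, -0.0]
contact_force: [1.1, 0.0, -2.0]
gripper_width: 0.153
grasp_force: 19.7
```

Emit:
carry_out(targets=[[-0.5,4.5,0,0,-1],[-0.3,3.8,0,0,-1],[-0.1,2.5,0,0,-1],[0,0,0,0,-1],[0,0,0,0,-1]])

```text
t: 17.4
eef_pos: [0.5494, 0.1186, 0.2586]
tool_rot: [-0.001, 0.058, 0.998, -0.001]
contact_force: [-1.0, -0.3, -2.3]
gripper_width: 0.155
grasp_force: 19.7
```

Run:
```python
from s import *
st();im=steelbox();s=steelbox('scene');w=steelbox('wrist')
cv2.imwrite('pics/v5.png',cv2.resize(np.hstack([im[20:220,120:380],s[60:260,260:480],w[:200*1,100:360]])[:,:,::-1],(795,215)))
```

```text
17.4 [0.5494 0.1186 0.2586] yaw 173.3 F [-1.04 -0.31 -2.25] T [ 0.006 -0.037 -0.091] g 19.7 0.155 q7 1.21
```

View pics/v5.png

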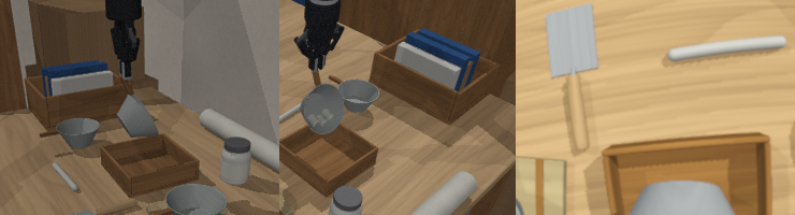

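Tipped about 65–70° over the box. I'll lower it in and push the rim against the far inner wall to tip past 90°.

Emit:
carry_out(targets=[[0,1,0,0,-1],[0,0,1.5,0,-1],[0,0,2.5,0,-1],[0,0,2,0,-1],[0,0,1,0,-1],[0,0,0,0,-1]])

```text
t: 18.15
eef_pos: [0.5504, 0.1284, 0.1886]
tool_rot: [-0.001, 0.059, 0.998, -0.0]
contact_force: [0.5, -0.7, -2.7]
gripper_width: 0.155
grasp_force: 19.7
```

Emit:
carry_out(targets=[[-2,0,0,0,-1],[-2.5,0,0,0,-1],[-2,0,0,0,-1],[-1,0,0,0,-1],[-1,0,0,0,-1],[-1,0,0,0,-1],[0,0,0,0,-1]])

```text
t: 18.85
eef_pos: [0.6462, 0.1173, 0.1899]
tool_rot: [0.0, 0.059, 0.998, -0.0]
contact_force: [0.2, 0.3, -2.4]
gripper_width: 0.151
grasp_force: 19.5
```

Emit:
carry_out(targets=[[-1,0,0,0,-1],[-1,0,0,0,-1],[-1,0,0,0,-1]])

```text
t: 19.15
eef_pos: [0.6761, 0.1139, 0.1899]
tool_rot: [0.0, 0.059, 0.998, 0.0]
contact_force: [-0.8, 1.0, -1.8]
gripper_width: 0.15
grasp_force: 19.5
```

Run:
```python
from s import *
st()
```

```text
19.15 [0.6761 0.1139 0.1899] yaw 173.3 F [-0.76  1.   -1.78] T [-0.003  0.297  0.039] g 19.5 0.15 q7 1.32
```

Emit:
carry_out(targets=[[-1,0,0,0,-1],[-1,0,0,0,-1]])

```text
t: 19.35
eef_pos: [0.696, 0.1113, 0.1897]
tool_rot: [-0.0, 0.059, 0.998, -0.0]
contact_force: [-1.2, 0.8, -0.8]
gripper_width: 0.15
grasp_force: 19.5
```

Run:
```python
from s import *
st()
```

```text
19.35 [0.696  0.1113 0.1897] yaw 173.2 F [-1.16  0.83 -0.77] T [ 0.051  0.295 -0.007] g 19.5 0.15 q7 1.33
```

Emit:
carry_out(targets=[[-1,0,0,0,-1],[0,0,0,0,-1],[3,0,0,0,-1],[4,0,0,0,-1],[3,0,0,0,-1],[0,0,0,0,-1],[0,0,0,0,-1],[0,0,0,0,-1]])

```text
t: 20.15
eef_pos: [0.6073, 0.1219, 0.1905]
tool_rot: [0.001, 0.059, 0.998, 0.0]
contact_force: [-0.2, 0.2, -1.9]
gripper_width: 0.148
grasp_force: 19.7
```

Run:
```python
from s import *
st();im=steelbox();s=steelbox('scene')
cv2.imwrite('pics/v6.png',cv2.resize(np.hstack([im[60:260,170:370],s[100:300,240:440]])[:,:,::-1],(800,400)))
for n,i in(('side',im),('scene',s)):
    h=cv2.cvtColor(i,cv2.COLOR_RGB2HSV);m=((h[...,1]<25)&(h[...,2]>150)).astype(np.uint8);_,l,t,c=cv2.connectedComponentsWithStats(m)
    print(n,[(r[4],q.round().tolist()) for r,q in zip(t[1:].tolist(),c[1:]) if 20<r[4]<400])
```

```text
20.15 [0.6073 0.1219 0.1905] yaw 173.2 F [-0.18  0.21 -1.88] T [0.024 0.057 0.006] g 19.7 0.148 q7 1.27
side []
scene [(229, [399.0, 112.0]), (64, [269.0, 163.0])]
```

Emit:
carry_out(targets=[[0,0,-2,0,-1],[0,0,-3,0,-1],[0,0,-2,0,-1],[0,0,-1,0,-1],[0,0,0,0,-1],[0,0,0,0,-1]])

```text
t: 20.85
eef_pos: [0.6055, 0.1219, 0.2687]
tool_rot: [-0.001, 0.059, 0.998, -0.0]
contact_force: [-0.5, 0.7, -2.5]
gripper_width: 0.154
grasp_force: 19.6
```

Run:
```python
from s import *
F=[]
for i in range(5):
    s=steelbox('scene' if i<4 else 'side');F.append(bot.get_obs()['contact_force'][2])
    if i==0: S=s
print(np.round(F,2),np.mean(F).round(2));st()
cv2.imwrite('pics/sc7.png',S[:,:,::-1]);cv2.imwrite('pics/sd7.png',s[:,:,::-1])
B=S.astype(float)
# box interior region in scene, columns 262..346 rows 172..232: list bright gray blobs
for n,i,(r0,r1,c0,c1) in(('scene',S,(165,240,255,355)),('side',s,(145,200,210,305))):
    h=cv2.cvtColor(i,cv2.COLOR_RGB2HSV)[r0:r1,c0:c1];m=(h[...,1]<70).astype(np.uint8);_,l,t,c=cv2.connectedComponentsWithStats(m)
    print(n,[(r[:5],q.round().tolist()) for r,q in zip(t[1:].tolist(),c[1:]) if r[4]>15])
```

```text
[-2.04 -1.51 -0.66 -1.39 -1.82] -1.48
21.1 [0.6054 0.122  0.2688] yaw 173.2 F [-0.43  0.21 -1.82] T [ 0.043 -0.075  0.02 ] g 19.6 0.147 q7 1.25
scene [([0, 0, 19, 11, 94], [7.0, 4.0]), ([34, 0, 38, 22, 581], [51.0, 8.0]), ([53, 38, 19, 19, 185], [61.0, 46.0]), ([56, 67, 25, 8, 139], [67.0, 71.0])]
side [([53, 17, 18, 14, 167], [62.0, 23.0]), ([73, 21, 8, 8, 52], [76.0, 24.0]), ([66, 46, 29, 9, 212], [82.0, 51.0])]
```

The weight is now about 0.15 kg, so the pan is empty, and blobs appear in the box at scene (316,211). Next I carry the pan to free bench to roll it upright.

Emit:
carry_out(targets=[[0.2,-2,0,0,-1],[0.4,-4,0,0,-1],[0.5,-4.8,0,0,-1],[0.5,-4.8,0,0,-1],[0.5,-4.8,0,0,-1],[0.5,-4.8,0,0,-1],[0.5,-4.8,0,0,-1],[0.5,-4.8,0,0,-1],[0.6,-4.8,0,0,-1],[0.6,-4.8,0,0,-1],[0.6,-3.8,0,0,-1],[0.3,-2,0,0,-1]])

```text
t: 22.3
eef_pos: [0.4867, -0.3748, 0.2699]
tool_rot: [-0.0, 0.062, 0.998, -0.001]
contact_force: [-0.1, 0.1, -0.6]
gripper_width: 0.151
grasp_force: 19.6
```

Emit:
carry_out(targets=[[0,0,2,0,-1],[0,0,3,0,-1],[0,0,2,0,-1],[0,0,1,0,-1],[0,0,0,0,-1]])

```text
t: 22.8
eef_pos: [0.4889, -0.3696, 0.1885]
tool_rot: [-0.001, 0.059, 0.998, 0.001]
contact_force: [0.8, 0.2, -1.1]
gripper_width: 0.149
grasp_force: 19.7
```

Run:
```python
from s import *
st();im=steelbox();s=steelbox('scene')
cv2.imwrite('pics/v8.png',cv2.resize(np.hstack([im[100:330,180:420],s[150:380,50:290]])[:,:,::-1],(800,384)))
```

```text
22.8 [ 0.4889 -0.3696  0.1885] yaw 173.2 F [ 0.79  0.15 -1.07] T [ 0.011 -0.09  -0.003] g 19.7 0.149 q7 2.2
```

View pics/v8.png

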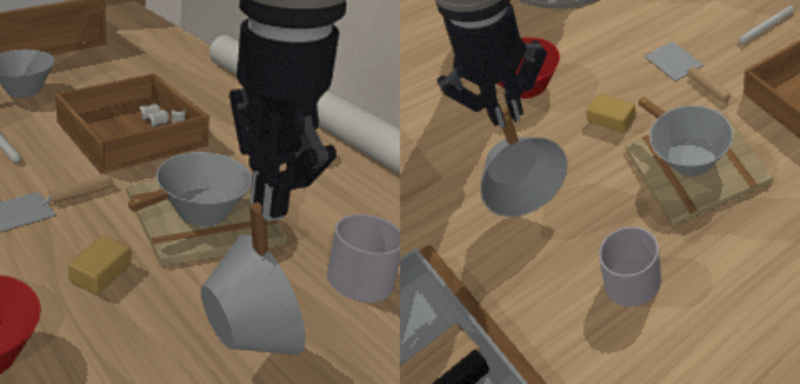

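The three knobs lie in the box and the pan hangs about 85–90° tipped and empty. I'll roll it upright on the bench along the rim and foot arc.

Emit:
carry_out(targets=[[-2,0,0,0,-1],[-2,0,0.5,0,-1],[0,0,1,0,-1],[0,0,0.5,0,-1],[0.8,0,0.3,0,-1],[0.7,0,0.1,0,-1],[0.7,0,0.1,0,-1],[0.7,0,0.2,0,-1]])

```text
t: 23.7
eef_pos: [0.5001, -0.3714, 0.1633]
tool_rot: [0.0, 0.059, 0.998, -0.0]
contact_force: [-0.4, 0.1, -1.1]
gripper_width: 0.149
grasp_force: 19.7
```

Run:
```python
from s import *
st()
```

```text
23.7 [ 0.5001 -0.3714  0.1633] yaw 173.2 F [-0.41  0.08 -1.11] T [-0.027 -0.138  0.013] g 19.7 0.149 q7 2.21
```

Emit:
carry_out(targets=[[0.9,0,0.3,0,-1],[1,0,0.4,0,-1],[1,0,0.5,0,-1],[1,0,0.5,0,-1],[1,0,0.3,0,-1],[1,0,0.2,0,-1],[1,0,0.3,0,-1]])

```text
t: 24.4
eef_pos: [0.4327, -0.3637, 0.139]
tool_rot: [0.001, 0.059, 0.998, -0.001]
contact_force: [-1.8, -0.4, 9.0]
gripper_width: 0.152
grasp_force: 20.0
```

Run:
```python
from s import *
st()
```

```text
24.4 [ 0.4327 -0.3637  0.139 ] yaw 173.2 F [-1.78 -0.41  9.05] T [0.115 0.326 0.008] g 20.0 0.152 q7 2.27
```

Emit:
carry_out(targets=[[1.2,0,-0.1,0,-1],[1.2,0,0.3,0,-1],[1.2,0,0.5,0,-1],[1.2,0,0.5,0,-1]])

```text
t: 24.8
eef_pos: [0.3836, -0.3573, 0.1257]
tool_rot: [0.0, 0.059, 0.998, -0.0]
contact_force: [0.3, -0.2, 0.5]
gripper_width: 0.147
grasp_force: 19.6
```

Run:
```python
from s import *
st()
```

```text
24.8 [ 0.3836 -0.3573  0.1257] yaw 173.2 F [ 0.31 -0.2   0.48] T [-0.002 -0.084 -0.064] g 19.6 0.147 q7 2.31
```

Emit:
carry_out(targets=[[1,0,0.6,0,-1],[1,0,0.7,0,-1],[1,0,0.8,0,-1],[1,0,0.9,0,-1]])

```text
t: 25.2
eef_pos: [0.3444, -0.3524, 0.095]
tool_rot: [-0.0, 0.059, 0.998, -0.0]
contact_force: [-0.4, -0.3, 1.3]
gripper_width: 0.146
grasp_force: 21.5
```

Run:
```python
from s import *
st()
im=steelbox();cv2.imwrite('pics/sd9.png',im[:,:,::-1])
h=cv2.cvtColor(im,cv2.COLOR_RGB2HSV);m=((h[...,1]<60)&(h[...,2]>70)).astype(np.uint8);n,l,s,_=cv2.connectedComponentsWithStats(m);print([r.tolist() for r in s[1:] if 800<r[4]<9000])
```

```text
25.2 [ 0.3444 -0.3524  0.095 ] yaw 173.2 F [-0.41 -0.29  1.26] T [-0.023 -0.141 -0.021] g 21.5 0.146 q7 2.38
[[126, 0, 28, 120, 1455], [277, 191, 54, 45, 1774], [376, 228, 47, 53, 1963], [0, 237, 76, 85, 2518], [267, 273, 72, 66, 3346], [399, 294, 113, 90, 4592]]
```

Emit:
carry_out(targets=[[0.8,0,1,0,-1],[0.7,0,1.1,0,-1],[0.6,0,1.1,0,-1],[0.5,0,1,0,-1],[0,0,0,0,-1]])

```text
t: 25.75
eef_pos: [0.3182, -0.3491, 0.0524]
tool_rot: [-0.001, 0.059, 0.998, 0.001]
contact_force: [-2.4, 0.2, 4.5]
gripper_width: 0.144
grasp_force: 25.6
```

Run:
```python
from s import *
st()
```

```text
25.75 [ 0.3182 -0.3491  0.0524] yaw 173.2 F [-2.39  0.18  4.48] T [ 0.045  0.58  -0.051] g 25.6 0.144 q7 2.45
```

Emit:
carry_out(targets=[[0,0,0.15,0,-1],[0,0,0,0,-0.6],[0,0,0,0,-0.2],[0,0,0,0,-0.2],[0,0,-2,0,-0.2],[0,0,-4,0,0.2],[-1,0,-4,0,0.2],[-2,0,-4,0,0.2],[-2,0,-4,0,0.2],[0,0,0,0,0.2]])

```text
t: 26.75
eef_pos: [0.3746, -0.3573, 0.2379]
tool_rot: [0.005, 0.057, 0.998, -0.003]
contact_force: [1.5, -1.5, -0.9]
gripper_width: 0.598
grasp_force: 0.0
```

Run:
```python
from s import *
st();c=imaging.calibration('wrist');im=snap('wrist','w10.png');np.savez('pics/w10.npz',**c)
h=cv2.cvtColor(im,cv2.COLOR_RGB2HSV);m=((h[...,1]<60)&(h[...,2]>70)).astype(np.uint8);n,l,s,q=cv2.connectedComponentsWithStats(m);print([(r.tolist(),x.round().tolist()) for r,x in zip(s[1:],q[1:]) if 1500<r[4]<15000])
k=max(((abs(x[0]-250)+abs(x[1]-230),i) for i,(r,x) in enumerate(zip(s,q)) if i and 4000<r[4]<15000))[1] if 0 else None
```

```text
26.75 [ 0.3746 -0.3573  0.2379] yaw 173.4 F [ 1.53 -1.5  -0.86] T [-0.017  0.002  0.042] g 0.0 0.598 q7 2.23
[([464, 102, 30, 62, 1649], [478.0, 130.0]), ([203, 149, 107, 101, 8529], [256.0, 199.0]), ([37, 253, 116, 67, 3298], [85.0, 276.0]), ([389, 254, 65, 53, 2065], [427.0, 274.0]), ([0, 259, 47, 125, 3694], [16.0, 320.0])]
```

Run:
```python
from s import *
st();a=rimfit([('w10',(256,210))],fixz=.058);handle('w10',a,.058)
```

```text
26.8 [ 0.372  -0.3562  0.235 ] yaw 173.4 F [-0.8  -0.29 -0.8 ] T [-0.042  0.006 -0.037] g 0.0 0.603 q7 2.23
w10 [ 203  149  107  101 8529]
[ 0.4151 -0.3608  0.0622] rms mm 0.13
handle w10 otsu 127.0 458 of 3906 radial dir deg -7.0 axis -6.3 sd mm [12.   3.7]
```

The pan stands upright on the bench (rim circle fits to 0.13 mm). Regrip firmly.

Emit:
carry_out(targets=[[2.4,0.05,0,0,0.2],[2.4,0.05,0,0,0.2],[0,0,5,0,0.2],[0,0,5,0,0.2],[0,0,5,0,0.2],[0,0,3.5,0,0.2],[0,0,1.5,0,0.2],[0,0,0,0,0.2]])

```text
t: 27.6
eef_pos: [0.3187, -0.3469, 0.0294]
tool_rot: [-0.003, 0.059, 0.998, 0.002]
contact_force: [-0.1, 0.5, 1.0]
gripper_width: 0.599
grasp_force: 0.0
```

Run:
```python
from s import *
st()
```

```text
27.6 [ 0.3187 -0.3469  0.0294] yaw 173.2 F [-0.08  0.49  1.  ] T [ 0.002 -0.029 -0.001] g 0.0 0.599 q7 2.5
```

Emit:
carry_out(targets=[[-0.5,-0.2,-0.5,0,0.2],[0,0,0,0,-1],[0,0,0,0,-1],[0,0,0,0,-1],[0,0,0,0,-1],[0,0,0,0,-1],[0,0,0,0,-1]], force=100)

```text
t: 28.3
eef_pos: [0.3264, -0.3516, 0.0378]
tool_rot: [0.0, 0.059, 0.998, -0.0]
contact_force: [-1.9, 0.9, 6.5]
gripper_width: 0.14
grasp_force: 98.0
```

Run:
```python
from s import *
st()
```

```text
28.3 [ 0.3264 -0.3516  0.0378] yaw 173.2 F [-1.9   0.85  6.49] T [ 0.191 -0.048  0.051] g 98.0 0.14 q7 2.49
```

```bash
cat > fit2.py <<'E'
from s import *
def arc(f,cal,seed,frac=.45):
    im=cv2.imread(f);h=cv2.cvtColor(im,cv2.COLOR_BGR2HSV);m=((h[...,1]<60)&(h[...,2]>70)).astype(np.uint8)
    m=cv2.morphologyEx(m,cv2.MORPH_OPEN,np.ones((3,3)));m=cv2.morphologyEx(m,cv2.MORPH_CLOSE,np.ones((5,5)))
    n,l,s,_=cv2.connectedComponentsWithStats(m);k=l[seed[1],seed[0]];r=s[k]
    cs,_=cv2.findContours((l==k).astype(np.uint8),cv2.RETR_EXTERNAL,cv2.CHAIN_APPROX_NONE)
    p=cv2.convexHull(max(cs,key=len))[:,0].astype(float);p=p[p[:,1]<p[p[:,0].argmin(),1]];print(f,r,len(p));return p
def fit(cal,p,z):
    P=plane(cal,p,z)[:,:2]
    s=least_squares(lambda q:(np.hypot(*(P-q).T)-.0625)*1e3,P.mean(0),loss='soft_l1');print(s.x.round(4),np.sqrt(np.mean(s.fun**2)).round(2));return s.x
E
python3 - <<'E'
from fit2 import *
S=imaging.calibration('scene');D=imaging.calibration('side')
for n,sc,sd,z in(('base',(224,225),(303,205),.072),('full',(140,250),(350,270),.058),('spare',(333,143),(193,135),.058)):
    print(n);fit(S,arc('pics/scene0.png',S,sc),z);fit(D,arc('pics/side0.png',D,sd),z)
E
```

```text
base
pics/scene0.png [ 200  213   50   43 1602] 15
[ 0.5767 -0.1417] 0.5
pics/side0.png [ 275  191   56   45 1731] 10
[ 0.5768 -0.1411] 0.5
full
pics/scene0.png [ 109  246   54   46 1741] 10
[ 0.5158 -0.3587] 0.24
pics/side0.png [ 305  258   74   62 3166] 13
[ 0.5151 -0.3584] 0.43
spare
pics/scene0.png [314 134  39  31 885] 9
[0.5082 0.3669] 0.77
pics/side0.png [176 130  37  28 701] 10
[0.5082 0.3694] 1.11
```

Emit:
carry_out(targets=[[0,0,-1,0,-1],[0,0,-4,0,-1],[0,0,-4,0,-1],[0,0,-4,0,-1],[0,0,0,7.2,-1],[0,0,0,7.2,-1],[0,0,0,7.2,-1],[0,0,0,7.2,-1],[0,0,0,7.2,-1],[0,0,0,7.2,-1],[0,0,0,7,-1],[0,0,0,0,-1]])

```text
t: 29.5
eef_pos: [0.3258, -0.3509, 0.1674]
tool_rot: [-0.0, 0.477, 0.879, 0.0]
contact_force: [0.5, -0.0, -1.8]
gripper_width: 0.136
grasp_force: 97.9
```

Emit:
carry_out(targets=[[1,2.5,0,0,-1],[1.5,3.7,0,0,-1],[1.5,3.7,0,0,-1],[1.5,3.7,0,0,-1],[1.5,3.7,0,0,-1],[1.5,3.7,0,0,-1],[1.5,3.7,0,0,-1],[1.5,3.7,0,0,-1],[1,2.5,0,0,-1],[0.5,1.5,0,0,-1],[0,0,0,0,-1]])

```text
t: 30.6
eef_pos: [0.5278, -0.0639, 0.1673]
tool_rot: [0.0, 0.475, 0.88, 0.0]
contact_force: [-0.8, 0.2, -1.9]
gripper_width: 0.139
grasp_force: 98.0
```

Run:
```python
from fit2 import *
st()
S=imaging.calibration('scene');D=imaging.calibration('side');snap('scene','sc11.png');snap('side','sd11.png')
for f in('sc11','sd11'):
    im=cv2.imread(f'pics/{f}.png');h=cv2.cvtColor(im,cv2.COLOR_BGR2HSV);m=((h[...,1]<60)&(h[...,2]>70)).astype(np.uint8);n,l,s,q=cv2.connectedComponentsWithStats(m);print(f,[(r.tolist(),x.round().tolist()) for r,x in zip(s[1:],q[1:]) if 500<r[4]<6000])
```

```text
30.6 [ 0.5278 -0.0639  0.1673] yaw 123.3 F [-0.83  0.16 -1.9 ] T [0.068 0.081 0.007] g 98.0 0.139 q7 0.85
sc11 [([367, 99, 62, 44, 1275], [398.0, 120.0]), ([113, 117, 71, 38, 1473], [148.0, 139.0]), ([314, 134, 39, 31, 889], [333.0, 148.0]), ([197, 168, 55, 88, 3304], [224.0, 213.0]), ([298, 219, 146, 139, 4967], [368.0, 289.0]), ([305, 244, 32, 36, 730], [319.0, 265.0]), ([169, 286, 38, 48, 1468], [188.0, 309.0]), ([0, 299, 129, 85, 4917], [50.0, 345.0])]
sd11 [([127, 0, 156, 120, 4634], [199.0, 30.0]), ([167, 85, 58, 24, 893], [195.0, 96.0]), ([173, 130, 40, 29, 687], [193.0, 141.0]), ([167, 215, 46, 25, 690], [190.0, 227.0]), ([378, 228, 45, 53, 1852], [399.0, 254.0]), ([0, 277, 43, 28, 671], [15.0, 290.0]), ([399, 294, 113, 90, 4509], [459.0, 356.0])]
```

Run:
```python
from fit2 import *
S=imaging.calibration('scene');D=imaging.calibration('side')
p=arc('pics/sc11.png',S,(224,190));print(p.tolist());
for z in(.1875,): fit(S,p,z)
im=cv2.imread('pics/sd11.png');h=cv2.cvtColor(im,cv2.COLOR_BGR2HSV);m=((h[...,1]<60)&(h[...,2]>70)).astype(np.uint8)[100:240,240:360]
n,l,s,q=cv2.connectedComponentsWithStats(m);print([(r.tolist()) for r in s[1:] if r[4]>40])
P=np.array([.5765,-.1412,.1875,1]);E=D['extrinsics'];c=E@P;print('expect side px',D['cx']+D['fx']*c[0]/-c[2],D['cy']-D['fy']*c[1]/-c[2])
```

```text
pics/sc11.png [ 198  175   54   81 3278] 9
[[214.0, 175.0], [238.0, 180.0], [244.0, 184.0], [248.0, 188.0], [251.0, 194.0], [251.0, 197.0], [198.0, 182.0], [201.0, 180.0], [211.0, 175.0]]
[ 0.5616 -0.1368] 5.05
[[24, 0, 96, 136, 7647], [18, 45, 10, 16, 41]]
expect side px 304.3219803823497 156.99878510807537
```

Emit:
carry_out(targets=[[-0.1,-0.25,0,0,-1],[0,0,2,0,-1],[0,0,3,0,-1],[0,0,2.5,0,-1],[0,0,1,0,-1],[0,0,0.5,0,-1],[0,0,0,0,-1]])

```text
t: 31.4
eef_pos: [0.5253, -0.0686, 0.0775]
tool_rot: [0.0, 0.477, 0.879, -0.0]
contact_force: [-0.4, 0.1, -0.9]
gripper_width: 0.139
grasp_force: 97.9
```

Emit:
carry_out(targets=[[0,0,0.3,0,-1],[0,0,0.3,0,-1],[0,0,0.2,0,-1],[0,0,0,0,-1]])

```text
t: 31.8
eef_pos: [0.5253, -0.0677, 0.0693]
tool_rot: [-0.0, 0.477, 0.879, 0.0]
contact_force: [0.3, 0.2, -1.8]
gripper_width: 0.14
grasp_force: 97.9
```

Emit:
carry_out(targets=[[0,0.1,0.15,0,-1],[0,0,0.1,0,-1],[0,0,0,0,-1]])

```text
t: 32.1
eef_pos: [0.5264, -0.0671, 0.0668]
tool_rot: [0.0, 0.477, 0.879, 0.0]
contact_force: [-0.3, 0.5, 0.3]
gripper_width: 0.136
grasp_force: 98.2
```

Emit:
carry_out(targets=[[0,0,0.1,0,-1],[0,0,0,0,-1]])

```text
t: 32.3
eef_pos: [0.5263, -0.0668, 0.0662]
tool_rot: [-0.0, 0.477, 0.879, 0.0]
contact_force: [-2.8, 2.9, 7.0]
gripper_width: 0.14
grasp_force: 99.1
```

Contact at the expected seat height (0.066). Release and rise.

Emit:
carry_out(targets=[[0,0,-0.05,0,-1],[0,0,0,0,-0.7],[0,0,0,0,-0.3],[0,0,0,0,-0.2],[0,0,-1,0,-0.2],[0,0,-3,0,-0.2],[0,0,-5,0,0.2],[1,0,-4,0,0.2],[3,0,-4,0,0.2],[3,0,0,0,0.2],[0,0,0,0,0.2]])

```text
t: 33.4
eef_pos: [0.487, -0.0055, 0.2377]
tool_rot: [-0.0, 0.475, 0.88, 0.002]
contact_force: [-1.1, 0.1, -0.5]
gripper_width: 0.6
grasp_force: 0.0
```

Run:
```python
from fit2 import *
st()
S=imaging.calibration('scene');D=imaging.calibration('side');snap('scene','sc12.png');snap('side','sd12.png')
fit(S,arc('pics/sc12.png',S,(224,215)),.086);fit(D,arc('pics/sd12.png',D,(303,205)),.086)
c=imaging.calibration('wrist');im=snap('wrist','w12.png');np.savez('pics/w12.npz',**c)
h=cv2.cvtColor(im,cv2.COLOR_RGB2HSV);m=((h[...,1]<60)&(h[...,2]>70)).astype(np.uint8);n,l,s,q=cv2.connectedComponentsWithStats(m);print([(r.tolist(),x.round().tolist()) for r,x in zip(s[1:],q[1:]) if 1500<r[4]<15000])
```

```text
33.4 [ 0.487  -0.0055  0.2377] yaw 123.3 F [-1.06  0.09 -0.46] T [-0.021 -0.008  0.017] g 0.0 0.6 q7 0.61
pics/sc12.png [ 199  209   51   47 1720] 13
[ 0.576 -0.143] 0.59
pics/sd12.png [  252     0   260   245 47863] 2
[3.7345 3.119 ] 1384.14
[([0, 0, 59, 74, 2421], [26.0, 32.0]), ([135, 67, 81, 77, 3383], [175.0, 105.0]), ([387, 190, 125, 194, 9706], [472.0, 289.0]), ([205, 253, 100, 74, 5915], [255.0, 291.0])]
```

Run:
```python
from fit2 import *
im,c=load('w12');p=arc('pics/w12.png',c,(255,275));
for z in(.082,.086,.092): fit(c,p,z)
rimfit([('w12',(255,275))],fixz=.086)
S=imaging.calibration('scene')
p=arc('pics/sc12.png',S,(224,215))
for z in(.080,.086,.092): fit(S,p,z)
```

```text
pics/w12.png [ 205  253  100   73 5908] 23
[ 0.5733 -0.1364] 0.78
[ 0.5723 -0.1347] 1.03
[ 0.5707 -0.132 ] 1.43
w12 [ 205  253  100   73 5908]
[ 0.5722 -0.1355  0.0629] rms mm 3.85
pics/sc12.png [ 199  209   51   47 1720] 13
[ 0.5709 -0.1389] 0.54
[ 0.576 -0.143] 0.59
[ 0.581 -0.147] 0.69
```

Emit:
carry_out(targets=[[0,0,0,-8.1,0.2],[0,0,0,-8.1,0.2],[0,0,0,-8.1,0.2],[0,0,0,-8.1,0.2],[0,0,0,-8.1,0.2],[0,0,0,-8.1,0.2],[0,0,0,-8.1,0.2],[0,0,0,0,0.2]])

```text
t: 34.35
eef_pos: [0.4882, -0.0102, 0.2358]
tool_rot: [-0.0, 0.003, 1.0, -0.0]
contact_force: [0.3, -0.4, 0.0]
gripper_width: 0.599
grasp_force: 0.0
```

Emit:
carry_out(targets=[[0.5,4,0,0,0.2],[0.5,4,0,0,0.2],[0.5,4,0,0,0.2],[0.5,4,0,0,0.2],[0.5,4,0,0,0.2],[0.5,4,0,0,0.2],[0.5,4,0,0,0.2],[0.5,4,0,0,0.2],[0.5,4,0,0,0.2],[0,0,0,0,0.2]])

```text
t: 35.35
eef_pos: [0.4429, 0.3576, 0.2355]
tool_rot: [-0.0, 0.001, 1.0, 0.001]
contact_force: [0.2, -0.2, 0.1]
gripper_width: 0.605
grasp_force: 0.0
```

Run:
```python
from fit2 import *
st()
S=imaging.calibration('scene');D=imaging.calibration('side');snap('scene','sc13.png');snap('side','sd13.png')
for z in(.082,.086,.090): fit(S,arc('pics/sc13.png',S,(224,215)),z);fit(D,arc('pics/sd13.png',D,(303,205)),z)
c=imaging.calibration('wrist');im=snap('wrist','w13.png');np.savez('pics/w13.npz',**c)
a=rimfit([('w13',(256,205))],fixz=.058);handle('w13',a,.058);st()
```

```text
35.35 [0.4429 0.3576 0.2355] yaw 179.9 F [ 0.16 -0.18  0.12] T [-0.01   0.056 -0.059] g 0.0 0.605 q7 0.88
pics/sc13.png [ 199  209   51   47 1743] 15
[ 0.5728 -0.1404] 0.42
pics/sd13.png [  127     0   385   245 50800] 2
[3.1195 3.6075] 2187.08
pics/sc13.png [ 199  209   51   47 1743] 15
[ 0.5762 -0.1431] 0.5
pics/sd13.png [  127     0   385   245 50800] 2
[3.0937 3.5696] 2167.56
pics/sc13.png [ 199  209   51   47 1743] 15
[ 0.5795 -0.1458] 0.61
pics/sd13.png [  127     0   385   245 50800] 2
[3.0679 3.5318] 2148.05
w13 [ 217  170  117  103 8326]
[0.5075 0.3702 0.0626] rms mm 12.36
handle w13 otsu 123.0 459 of 3837 radial dir deg 0.7 axis 0.1 sd mm [12.1  3.8]
35.5 [0.4452 0.3504 0.2357] yaw 179.5 F [-0.4  -0.    0.28] T [-0.004 -0.037 -0.031] g 0.0 0.598 q7 0.88
```

Run:
```python
from fit2 import *
D=imaging.calibration('side')
im=cv2.imread('pics/sd13.png');P=np.array([.5765,-.1412,.086,1]);c=D['extrinsics']@P;u,v=D['cx']+D['fx']*c[0]/-c[2],D['cy']-D['fy']*c[1]/-c[2];print(u,v)
h=cv2.cvtColor(im,cv2.COLOR_BGR2HSV);m=((h[...,1]<60)&(h[...,2]>70)).astype(np.uint8)
for r in range(180,246,3):print(r,''.join('#' if x else '.' for x in m[r,264:346:1]))
```

```text
301.9913996977436 199.63600639506484
180 .............................................................#####################
183 ............................................................######################
186 ............................###############..................#####################
189 ..................#####################################..........#################
192 .............###############################################......................
195 ...........#####################################################..................
198 ..........########################################################................
201 ..........#..####################################################.##..............
204 ..........###.#.###############################################...#...............
207 ..........#.###..############################################....##...............
210 ...........##...##########################################....#...#...............
213 ..............#.....##################################.#####....##................
216 .................###....###############################......##...................
219 .......................#############################.#####..#.....................
222 ........................###############################...........................
225 ...........................##########################.............................
228 ...........................#######################................................
231 .............................###################..................................
234 ...............................###############....................................
237 ..................................................................................
240 ..................................................................................
243 ..................................................................................
```

The nest matches the seated height in both the scene and side views. Now the spare.

Emit:
carry_out(targets=[[2.9,1.9,0,0,0.2],[0,0,4,0,0.2],[0,0,5,0,0.2],[0,0,5,0,0.2],[0,0,2,0,0.2],[0,0,0,0,0.2],[0,0,0,0,0.2]])

```text
t: 36.2
eef_pos: [0.4169, 0.3696, 0.077]
tool_rot: [0.0, 0.004, 1.0, -0.0]
contact_force: [0.8, -0.2, 0.5]
gripper_width: 0.599
grasp_force: 0.0
```

Run:
```python
from s import *
st();c=imaging.calibration('wrist');c['fish']=1;im=snap('wrist','w14.png');h=cv2.cvtColor(im,cv2.COLOR_RGB2HSV)
P=plane(c,np.c_[[g.ravel() for g in np.meshgrid(np.arange(512),np.arange(384))]].T,.058)[:,:2]
m=(np.abs(P[:,0]-.408)<.012)&(np.abs(P[:,1]-.369)<.03);s=h[...,1].ravel()
t=cv2.threshold(s[m].reshape(-1,1),0,255,cv2.THRESH_OTSU)[0];Q=P[m][s[m]>t];print(t,len(Q),m.sum(),Q.mean(0),np.percentile(Q[:,1],[3,97]))
```

```text
36.2 [0.4169 0.3696 0.077 ] yaw 179.6 F [ 0.8  -0.15  0.55] T [ 0.017 -0.07   0.055] g 0.0 0.599 q7 0.88
134.0 848 3864 [0.40751698 0.36986121] [0.3637219  0.37589622]
```

Handle centred at y 0.3698 and the TCP at 0.3696. Descend and grip.

Emit:
carry_out(targets=[[0,0,2,0,0.2],[0,0,1.9,0,0.2],[0,0,0,0,0.2],[0,0,0,0,-1],[0,0,0,0,-1],[0,0,0,0,-1],[0,0,0,0,-1],[0,0,0,0,-1],[0,0,0,0,-1]], force=100)

```text
t: 37.15
eef_pos: [0.416, 0.3713, 0.0382]
tool_rot: [0.0, 0.002, 1.0, 0.001]
contact_force: [-2.1, -0.8, 6.5]
gripper_width: 0.137
grasp_force: 97.9
```

Run:
```python
from s import *
st()
```

```text
37.15 [0.416  0.3713 0.0382] yaw 179.8 F [-2.07 -0.79  6.53] T [-0.191  0.121 -0.07 ] g 97.9 0.137 q7 0.89
```

Emit:
carry_out(targets=[[0,0,-1,0,-1],[0,0,-4,0,-1],[0,0,-5,0,-1],[0,0,-5,0,-1],[0,0,-1,0,-1],[0,0,0,8.4,-1],[0,0,0,8.4,-1],[0,0,0,8.4,-1],[0,0,0,8.4,-1],[0,0,0,8.4,-1],[0,0,0,8.4,-1],[0,0,0,8.4,-1]])

```text
t: 38.35
eef_pos: [0.4152, 0.3702, 0.1969]
tool_rot: [-0.0, 0.496, 0.869, -0.001]
contact_force: [0.3, -0.7, -2.4]
gripper_width: 0.131
grasp_force: 97.8
```

Emit:
carry_out(targets=[[0,0,0,8.4,-1],[0,0,0,8.4,-1],[0,0,0,8.4,-1],[0,0,0,8.4,-1],[0,0,0,8.4,-1],[0,0,0,8.4,-1],[0,0,0,7.6,-1],[0,0,0,0,-1],[0,0,0,0,-1]])

```text
t: 39.25
eef_pos: [0.4154, 0.3705, 0.197]
tool_rot: [0.0, 0.852, 0.524, -0.0]
contact_force: [0.1, 0.1, -0.3]
gripper_width: 0.134
grasp_force: 97.9
```

Run:
```python
from s import *
st()
```

```text
39.25 [0.4154 0.3705 0.197 ] yaw 63.2 F [ 0.11  0.11 -0.27] T [ 0.073 -0.019 -0.047] g 97.9 0.134 q7 -1.01
```

Emit:
carry_out(targets=[[-1.4,1.8,0,0,-1],[-2.8,3.6,0,0,-1],[-2.8,3.6,0,0,-1],[-2.8,3.6,0,0,-1],[-2.8,3.6,0,0,-1],[-2.8,3.6,0,0,-1],[-2.8,3.6,0,0,-1],[-2.8,3.6,0,0,-1],[-2.8,3.6,0,0,-1],[-2.8,3.6,0,0,-1],[-2.2,2.4,0,0,-1],[-0.6,0.9,0,0,-1]])

```text
t: 40.45
eef_pos: [0.6161, -0.067, 0.1976]
tool_rot: [0.001, 0.854, 0.521, -0.0]
contact_force: [-0.7, -0.4, -1.9]
gripper_width: 0.138
grasp_force: 97.9
```

Emit:
carry_out(targets=[[0,0,0,0,-1],[0,0,0,0,-1]])

```text
t: 40.65
eef_pos: [0.6156, -0.0601, 0.1969]
tool_rot: [-0.001, 0.852, 0.523, -0.0]
contact_force: [-0.6, 0.7, -1.2]
gripper_width: 0.136
grasp_force: 97.9
```

Run:
```python
from fit2 import *
st();S=imaging.calibration('scene');snap('scene','sc15.png');snap('side','sd15.png')
p=arc('pics/sc15.png',S,(224,185))
o=bot.get_obs();z=o['eef_pos'][2]-.0382+.058
print(p.tolist());fit(S,p,z);im=cv2.imread('pics/sd15.png')
h=cv2.cvtColor(im,cv2.COLOR_BGR2HSV);m=((h[...,1]<60)&(h[...,2]>70)).astype(np.uint8)
D=imaging.calibration('side');P=np.array([.5763,-.1422,z,1]);c=D['extrinsics']@P;print(D['cx']+D['fx']*c[0]/-c[2],D['cy']-D['fy']*c[1]/-c[2])
for r in range(120,186,4):print(r,''.join('#' if x else '.' for x in m[r,254:356:1]))
```

```text
40.65 [ 0.6156 -0.0601  0.1969] yaw 63.1 F [-0.63  0.74 -1.2 ] T [ 0.146 -0.029  0.045] g 97.9 0.136 q7 -0.11
pics/sc15.png [ 195  169   55   87 3514] 14
[[228.0, 169.0], [233.0, 170.0], [239.0, 172.0], [242.0, 174.0], [246.0, 178.0], [248.0, 181.0], [249.0, 183.0], [195.0, 185.0], [196.0, 182.0], [197.0, 180.0], [203.0, 174.0], [207.0, 172.0], [213.0, 170.0], [217.0, 169.0]]
[ 0.5764 -0.1436] 0.83
305.2434735025763 143.9230949073176
120 ............................................####........##############################################
124 .........................................##.......##...###############################################
128 .........................................##.......##...###############################################
132 .........................................##.......##...###############################################
136 ...........................###########################################################################
140 .....................#################################################################################
144 ................
[... 456 characters left out ...]
##########################...######..................#####
164 ..........############...........##################################.....##############################
168 ...........################..###...##############################..#...############################...
172 .................##########..######..#######################.#.........############################...
176 ........................................###################............############################...
180 .......................................................................###########################....
184 .......................................................................###########################....
```

The same scene-view measurement puts the carried rim at (0.5764, -0.1436) and the stack at (0.5762, -0.1431), so they are aligned. Lower.

Emit:
carry_out(targets=[[0,0,2,0,-1],[0,0,3,0,-1],[0,0,3,0,-1],[0,0,1.8,0,-1],[0,0,0.8,0,-1],[0,0,0,0,-1],[0,0,0,0,-1]])

```text
t: 41.45
eef_pos: [0.6166, -0.0612, 0.0922]
tool_rot: [0.0, 0.853, 0.523, 0.001]
contact_force: [0.2, -0.3, -1.8]
gripper_width: 0.139
grasp_force: 97.9
```

Emit:
carry_out(targets=[[0,0,0.3,0,-1],[0,0,0.2,0,-1],[0,0,0,0,-1]])

```text
t: 41.75
eef_pos: [0.616, -0.0616, 0.0865]
tool_rot: [-0.0, 0.853, 0.522, 0.0]
contact_force: [-1.0, -0.6, -1.7]
gripper_width: 0.134
grasp_force: 97.9
```

Emit:
carry_out(targets=[[0,0,0.2,0,-1],[0,0,0.15,0,-1],[0,0,0,0,-1]])

```text
t: 42.05
eef_pos: [0.6158, -0.0617, 0.0825]
tool_rot: [-0.0, 0.853, 0.522, -0.0]
contact_force: [-0.7, 0.2, -0.2]
gripper_width: 0.138
grasp_force: 97.9
```

Emit:
carry_out(targets=[[0,0,0.12,0,-1],[0,0,0,0,-1]])

```text
t: 42.25
eef_pos: [0.616, -0.0617, 0.0816]
tool_rot: [0.0, 0.853, 0.522, 0.0]
contact_force: [-0.2, 0.1, -0.7]
gripper_width: 0.134
grasp_force: 98.0
```

Emit:
carry_out(targets=[[0,0,0.08,0,-1],[0,0,0,0,-1]])

```text
t: 42.45
eef_pos: [0.6162, -0.0616, 0.0811]
tool_rot: [0.0, 0.853, 0.522, 0.0]
contact_force: [-0.7, 0.8, 1.8]
gripper_width: 0.139
grasp_force: 98.4
```

Emit:
carry_out(targets=[[0,0,0.06,0,-1],[0,0,0,0,-1]])

```text
t: 42.65
eef_pos: [0.6164, -0.0614, 0.0806]
tool_rot: [0.0, 0.853, 0.522, 0.0]
contact_force: [-0.4, 2.6, 4.9]
gripper_width: 0.134
grasp_force: 98.8
```

Seated at 0.081 as expected. Release and withdraw.

Emit:
carry_out(targets=[[0,0,-0.03,0,-1],[0,0,0,0,-0.7],[0,0,0,0,-0.3],[0,0,0,0,-0.2],[0,0,-1,0,-0.2],[0,0,-3,0,-0.2],[0,0,-5,0,0.2],[2,0,-4,0,0.2],[4,0,-2,0,0.2],[4.5,0,0,0,0.2],[4.5,0,0,0,0.2],[4,0,0,0,0.2]])

```text
t: 43.85
eef_pos: [0.703, 0.1099, 0.2313]
tool_rot: [-0.0, 0.853, 0.522, 0.0]
contact_force: [0.3, 1.0, 0.5]
gripper_width: 0.601
grasp_force: 0.0
```

Emit:
carry_out(targets=[[4,0,0,0,0.2],[4,0,0,0,0.2],[0,0,0,0,0.2],[0,0,0,0,0.2]])

```text
t: 44.25
eef_pos: [0.7386, 0.1796, 0.2302]
tool_rot: [0.0, 0.852, 0.523, -0.0]
contact_force: [-0.2, -0.9, 0.7]
gripper_width: 0.603
grasp_force: 0.0
```

Run:
```python
from fit2 import *
st();S=imaging.calibration('scene');D=imaging.calibration('side');s=snap('scene','sc16.png');d=snap('side','sd16.png')
p=arc('pics/sc16.png',S,(224,205))
for z in(.096,.100,.104): fit(S,p,z)
P=np.array([.5763,-.1422,.1,1])
for n,C in(('scene',S),('side',D)):
    c=C['extrinsics']@P;print(n,C['cx']+C['fx']*c[0]/-c[2],C['cy']-C['fy']*c[1]/-c[2])
h=cv2.cvtColor(d,cv2.COLOR_RGB2HSV);m=((h[...,1]<60)&(h[...,2]>70)).astype(np.uint8)
for r in range(172,240,3):print(r,''.join('#' if x else '.' for x in m[r,264:346:1]))
h=cv2.cvtColor(s,cv2.COLOR_RGB2HSV);m=((h[...,1]<60)&(h[...,2]>70)).astype(np.uint8)
for r in range(190,256,3):print(r,''.join('#' if x else '.' for x in m[r,190:260:1]))
# knobs in box
for n,i,(r0,r1,c0,c1) in(('scene',s,(165,240,255,355)),('side',d,(145,200,210,305))):
    g=cv2.cvtColor(i,cv2.COLOR_RGB2HSV)[r0:r1,c0:c1];mm=(g[...,1]<70).astype(np.uint8);_,l,t,c=cv2.connectedComponentsWithStats(mm)
    print(n,[(r[:5],q.round().tolist()) for r,q in zip(t[1:].tolist(),c[1:]) if r[4]>15])
```

```text
44.25 [0.7386 0.1796 0.2302] yaw 63.1 F [-0.19 -0.87  0.73] T [-0.066  0.024 -0.051] g 0.0 0.603 q7 -0.46
pics/sc16.png [ 198  205   52   51 1946] 14
[ 0.5716 -0.1408] 0.49
[ 0.575  -0.1435] 0.56
[ 0.5785 -0.1463] 0.65
scene 223.87558646833742 222.2143880037198
side 302.47679007897335 194.28481602400961
172 .......##########..#####.....................................#####################
175 .......##....................................................#####################
178 .............................................................#####################
181 ...........................#################.................#####################
184 .................#######################################.....#####################
187 .............#####################################################################
190 ..........#######################################################...##############
193 .........##########################################################...............
196 .........##.########################################################..............
199 ........
[... 2393 characters left out ...]
#...........
238 ............####.##################################.###.##............
241 ..............#..####################################.#...............
244 .................##.############.####################.................
247 ....................##########################.###....................
250 .......................########################.......................
253 ...........................################...........................
scene [([0, 0, 19, 11, 94], [7.0, 4.0]), ([53, 38, 19, 19, 184], [61.0, 46.0]), ([56, 67, 25, 8, 137], [67.0, 71.0])]
side [([53, 17, 18, 14, 164], [62.0, 23.0]), ([73, 21, 8, 8, 52], [76.0, 24.0]), ([63, 36, 32, 19, 536], [80.0, 46.0])]
```

```bash
python3 -c "
from station import bot
print(bot.hand_in())"
```

```text
the job is handed in; nothing more can be done
None
```

The job is handed in at about 44 s: the three knobs lie in the wooden box, and by camera and contact-height checks the three pans stand as one straight, seated nest on the board. I viewed 11 pictures, one over the limit of 10.

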